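Shut the filled pantry bin, then check the catch of the next bin and hold its lid open

TASK

The plain oak pantry bin is full: swing its open lid down until it is fully shut. Then get the other bin, the one with the brass slide in front of its lid, ready for filling: before touching the slide, tug its lid up by the knob to feel whether it is caught; if it is, let go and push the slide all the way across to free it. Raise that lid to about 45 degrees and finish while still holding it there by the knob, for it falls shut by itself; leave the bottle, bowl and jar where they stand.

Things in the scene. Friction and masses are not known exactly. Their poses are not given: they have to be found in the camera images.
- bin_a: the plain oak bin, fixed to the counter: 200 mm deep (x) by 200 mm wide (y), walls 10 mm thick and 140 mm high, two tins inside. Origin: centre of its underside; its x axis points to the back (hinge side), y to its left as seen by the robot, z up. Which bin stands left and which right varies.
- lid_a (a joint): angle (rad) of the plain bin's lid: 0 shut, grows as its front edge rises, at most 1.2; starts between 0.5 and 1.0. An oak board 200 by 196 by 12 mm lying on the walls when shut. A stiff hinge (about 0.4 N m of friction) lets it stay where it is left, so it must be brought all the way down.
- hinge_a (a point): middle of the plain bin's hinge line (along the bin's y), at the top of the rear wall: 100 mm behind the bin's origin and 140 mm above it. The lid's underside passes through the hinge line.
- knob_a (a point): centre of the head of a brass knob on the lid: head round, 26 mm wide and 26 mm tall, on a 12 mm stem. It lies 160 mm in front of the hinge line, on the lid's middle line, 33 mm above the lid's top face (45 mm above its underside). Pinched from above along the bin's y, it can turn between the pads as the lid swings.
- bin_b: the oak bin with the catch, fixed to the counter: 220 mm deep (x) by 200 mm wide (y), walls 10 mm thick and 140 mm high; its front 50 mm is covered by a fixed 12 mm thick oak deck, flush with the shut lid, that carries the brass slide. Origin: centre of its underside; axes as for the plain bin.
- lid_b (a joint): angle (rad) of the lid of the bin with the catch: 0 shut (start), grows as its front edge rises, at most 1.2. Oak, 168 by 196 by 12 mm, about 0.3 kg; it falls shut when let go. At the start a hidden catch holds it in about half of the cases; this cannot be seen from outside. A caught lid rises only about 0.05 rad (6 mm at the knob), then stops hard; a free one rises on.
- hinge_b (a point): middle of the hinge line of the lid of the bin with the catch (along that bin's y): 110 mm behind the bin's origin and 140 mm above it. The lid's underside passes through the hinge line.
- knob_b (a point): centre of the head of a brass knob on the lid: head round, 26 mm wide and 26 mm tall, on a 12 mm stem. It lies 128 mm in front of the hinge line, on the lid's middle line, 33 mm above the lid's top face (45 mm above its underside). Pinched from above along the bin's y, it can turn between the pads as the lid swings.
- slide (a joint): travel (m) of the brass release slide: 0 at the start whether or not the lid is caught; it runs along the bin's +y (to the robot's left) to a stop at 0.030. About 2 N of friction; it stays where it is left. Run to its stop it clears the hidden catch for good, so it need not be held while the lid is raised.
- slide_tab (a point): centre of the top of the slide's upright brass tab: 20 mm (bin's x) by 14 mm (bin's y), top 27.5 mm above the deck; 65 mm in front of (bin's -x) and 40 mm to the right of (-y) the shut lid's knob at the start. Can be pinched from above along the bin's y and dragged. Its foot is 28 mm along y, 3 mm high.
- bottle: bystander: green glass bottle, 68 mm wide, 230 mm tall; origin at the centre of its underside.
- bowl: bystander: copper bowl, 130 mm across the rim, 60 mm tall; origin at the centre of its underside.
- jar: bystander: clear glass jar with a steel cap, 84 mm wide, 120 mm tall; origin at the centre of its underside.

How it is judged (in metres and radians):
On the way, in this order (a step that is already met when the one before it is completed fails the run):
1. the plain bin's lid is shut (within 0.05 rad), the other bin's lid and slide not yet worked (value of joint lid_a below 0.05 rad and value of joint slide below 0.004 m and value of joint lid_b below 0.015 rad), for 0.2 s.
2. the other bin's lid is tugged (raised more than 0.015 rad, gripped by the fingers) with its slide still where it was (value of joint lid_b above 0.015 rad and contact force between the fingers and lid_b above 1 N and value of joint slide below 0.004 m).
At the end, for the whole second after the job is handed in: the robot's fingers hold the catch bin's lid still at 0.5 to 1.05 rad (29 to 60 degrees), pressing on it with more than 1 N and with no bystander propping it; the plain bin's lid is shut within 0.05 rad; bottle, bowl and jar are within 40 mm of where they stood (value of joint lid_b between 0.5 and 1.05 rad and contact force between the fingers and lid_b above 1 N and velocity of joint lid_b between -0.15 and 0.15 rad/s and value of joint lid_a below 0.05 rad and distance of each of bottle, bowl, jar from where it was at the start of the episode below 0.04 m and contact force between lid_b and bottle below 0.2 N and contact force between lid_b and bowl below 0.2 N and contact force between lid_b and jar below 0.2 N); the arm keeps its last pose, push and grip.
It fails at once if the bottle is knocked over or moved more than 40 mm (distance of bottle from where it was at the start of the episode above 0.04 m or angle between bottle's own z axis and vertical above 0.4 rad).
It fails at once if the bowl is knocked over or moved more than 40 mm (distance of bowl from where it was at the start of the episode above 0.04 m or angle between bowl's own z axis and vertical above 0.4 rad).
It fails at once if the jar is knocked over or moved more than 40 mm (distance of jar from where it was at the start of the episode above 0.04 m or angle between jar's own z axis and vertical above 0.4 rad).
It also fails if it takes over 62 s, if anything falls off the work surface, if the arm or the gripper's body presses on something with over 40 N, if the wrist force passes 120 N, or if a joint passes its speed limit or range.

ROBOT

A 6-joint arm with a two-finger parallel gripper is mounted at the origin on the work surface. World frame = base frame: x ahead of the robot, y to its left, z up, the work surface at z = 0. Lengths are in mm, angles in rad, forces in N, time in s.
With the tool pointing down it reaches from about 350 to 975 mm from the base axis. Payload 7.1 kg.
Tool frame: the origin (TCP) lies on the front face of the gripper's body, between the roots of the fingers; the fingertips stand 80 mm ahead of it and the grasp point (between the pads) lies 61 mm ahead of it (env.tips_ahead is the distance from the TCP to the fingertips, in mm); z points along the fingers, y is the line along which they close (so a half turn about z gives the same grasp; the last joint's range is limited). The gripper opens to 88 mm and grips with 3 to 60 N. Pads are 20 mm wide; open, the fingers measure 115 mm over their backs; the gripper's body (75 mm by 178 mm) begins 61 mm behind the grasp point.
Start: joints at [-1.125, 0.423, 1.63, -0, 1.089, -0.019], TCP at [280.167, -558.67, 302.675] pointing down, gripper open.
Joint ranges: [-3, 3], [-0.9, 2.11], [0.09, 2.58], [-1.31, 4.45], [0.11, 2.69], [-2.54, 2.54]. Speed limits (rad/s): [2.39, 2.39, 3.01, 3.14, 3.14, 3.14].

INTERFACE

Orientations are given as a unit quaternion [x, y, z, w].
In Python, from station import env, set_gripper, viewer, workorder gives the robot as it stands. Calls block until the motion is done:
- env.reach(position, orientation): joint-space move of the TCP to a pose.
- env.move_l(position, rot=None, rate=150, f_stop=None): straight line of the TCP; rot=None keeps the orientation; rate is the mean speed in mm/s. With f_stop (N) it stops when the force on the tool has changed by that much, and returns True; else False.
- env.move_joints(angles): joint-space move.
- set_gripper(opening): finger opening in mm; the grip force is fixed at half the most; returns when the fingers have stopped.
- env.hold(seconds).
- env.ik(position, orientation): joint angles nearest the present ones, or None.
- env.read_state(): the state.
- viewer.camera(name): name is "side" or "top"; returns the picture (480x640x3 uint8, blue, green, red); there is no depth.
- viewer.camera_params(name): a dict with "fx", "fy", "cx", "cy" (pixels), "dist" ([k1, k2, p1, p2, k3] as OpenCV has them; the pictures are not rectified), "pose" (4x4, takes a point from camera to world coordinates). Camera axes: x right, y up, looking along -z (the intrinsics and any distortion apply to the point x, -y, -z); pixel columns grow to the right and rows downward; lengths in mm; the calibration is good to about 2 mm. A picture is of the moment at which its call begins. camera_params takes no time and is no camera call.
A pose or a line that the arm cannot do raises env.IKError and nothing moves.
- workorder.sign_off(): hands the job in; it is judged then, once.
The state is a dict: "time_s": time; "qpos": joint angles; "dq": joint speeds; "tau": joint torques, N m; "tool_pos": TCP position; "orientation": TCP orientation; "force": force on the tool from outside, world axes, zero at the start; "wrist_torque": the same for the moment, N m; "width": finger opening in mm; "grip_force": force on a finger pad.
Only numpy, scipy, OpenCV 4.12 (cv2) and the standard library are available. Lean on these libraries where they do the work, as an engineer would, in place of code of your own. Each camera call takes 0.05 s, during which the arm holds its last target. There are 200 camera calls.

## Working session

There is one attempt and no reset: what is moved stays moved. The work goes in short steps, each a Python script; the robot and the scene stay as the last script left them, time stands still between calls to the robot, and variables do not carry over. Pictures are saved under pics/ and viewed, at most 10 in all, crops included, and the job is handed in when it is done.

```bash
ls; mkdir -p pics; python3 - <<'E'
from station import env,viewer
import cv2
for n in("side","top"):
    cv2.imwrite(f"pics/{n}0.png",viewer.camera(n)); p=viewer.camera_params(n); print(n,p)
print(env.read_state())
E
```

```text
pics
side {'fx': 554.592866806396, 'fy': 554.592866806396, 'cx': 323.2419750450391, 'cy': 240.25748692670913, 'dist': array([0.03857675, 0.        , 0.        , 0.        , 0.        ]), 'pose': array([[-7.02986120e-01,  5.19468925e-01, -4.85759767e-01,
        -1.77065505e+02],
       [-7.11136502e-01, -5.04038714e-01,  4.90132483e-01,
         7.01552525e+02],
       [ 9.76686533e-03,  6.89997834e-01,  7.23745534e-01,
         1.15432459e+03],
       [ 0.00000000e+00,  0.00000000e+00,  0.00000000e+00,
         1.00000000e+00]])}
top {'fx': 488.6226234318644, 'fy': 488.6226234318644, 'cx': 317.7197138045553, 'cy': 254.25220115573217, 'dist': array([-0.01177436,  0.        ,  0.        ,  0.        ,  0.        ]), 'pose': array([[ 1.11301200e-02,  9.91174845e-01, -1.32092950e-01,
         4.04056546e+02],
       [-9.99478881e-01,  1.50304174e-02,  2.85666402e-02,
         1.71445978e+00],
       [ 3.02999474e-02,  1.31706164e-01,  9.90825615e-01,
         1.23475646e+03],
       [ 0.00000000e+00,  0.00000000e+00,  0.00000000e+00,
         1.00000000e+00]])}
{'time_s': 0.1, 'qpos': array([-1.12502146e+00,  4.23755060e-01,  1.63061310e+00, -6.28105054e-06,
        1.08862800e+00, -1.89945222e-02]), 'dq': array([ 9.59029314e-05, -1.18353089e-03, -1.79665139e-03,  7.72862492e-04,
       -3.22208542e-04,  6.66323279e-04]), 'tau': array([-1.66271529e-03, -5.45615709e+01, -2.74323571e+01,  6.44389959e-02,
        1.86556211e-02, -7.25225823e-05]), 'tool_pos': array([ 279.9870263 , -558.32795368,  301.98539638]), 'orientation': array([ 9.73119395e-01,  2.30300131e-01, -1.51331403e-04, -6.85245925e-04]), 'force': array([-0.8347135 ,  0.29776527,  0.70198254]), 'wrist_torque': array([ 0.01990807,  0.05411705, -0.04497606]), 'grip_force': 0.0, 'width': 87.85847649860436}
```

View pics/top0.png

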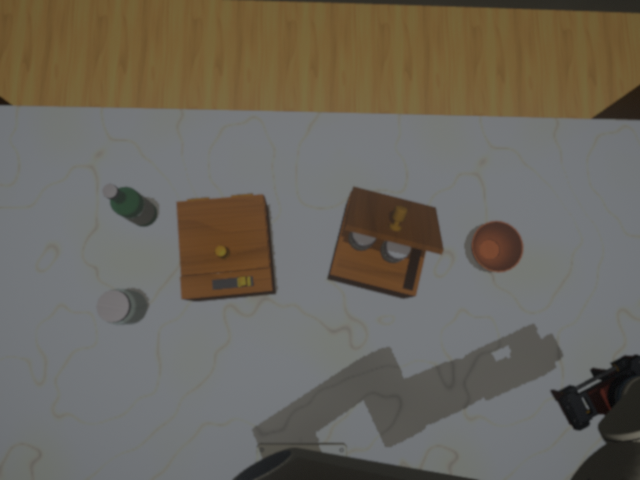

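View pics/side0.png

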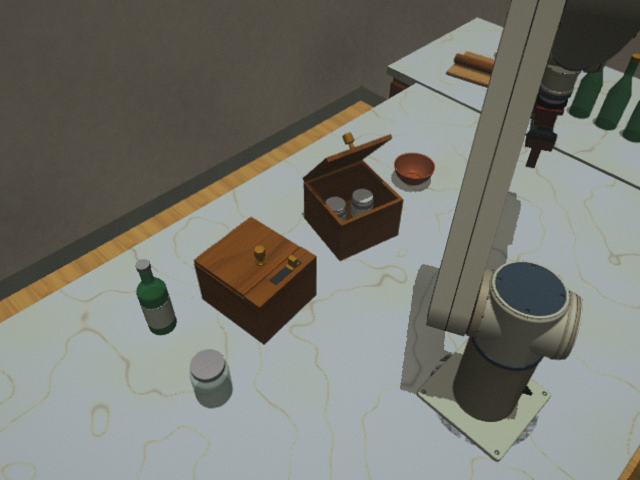

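```bash
cat > h.py <<'E'
import numpy as np,cv2
from station import env,viewer,set_gripper
def ray(n,uv):
    p=viewer.camera_params(n);K=np.array([[p["fx"],0,p["cx"]],[0,p["fy"],p["cy"]],[0,0,1]])
    x,y=cv2.undistortPoints(np.array([[uv]],float),K,np.array(p["dist"]))[0,0]
    T=np.array(p["pose"]);d=T[:3,:3]@[x,-y,-1];return T[:3,3],d/np.linalg.norm(d)
def plane(n,uv,z):
    o,d=ray(n,uv);return o+d*(z-o[2])/d[2]
def tri(a,b):
    o1,d1=ray("top",a);o2,d2=ray("side",b)
    t=np.linalg.lstsq(np.c_[d1,-d2],o2-o1,rcond=None)[0]
    p,q=o1+t[0]*d1,o2+t[1]*d2;return (p+q)/2,np.linalg.norm(p-q)
E
python3 - <<'E'
import cv2,numpy as np
t=cv2.imread("pics/top0.png");s=cv2.imread("pics/side0.png")
a=cv2.resize(t[180:310,170:450],None,fx=2.8,fy=2.8,interpolation=2)
b=cv2.resize(s[125:345,190:410],None,fx=2.7,fy=2.7,interpolation=2)
cv2.imwrite("pics/c1.png",np.clip(a*1.5,0,255).astype('u1'));cv2.imwrite("pics/c2.png",np.clip(b*1.3,0,255).astype('u1'))
for n,im in(("top",t),("side",s)):
    h=cv2.cvtColor(im,cv2.COLOR_BGR2HSV)
    m=cv2.inRange(h,(17,150,70),(32,255,255))
    k,l,st,c=cv2.connectedComponentsWithStats(m)
    print(n,[(st[i].tolist(),c[i].round(1).tolist()) for i in range(1,k) if 25<st[i,4]<900 ])
E
```

```text
top [([390, 208, 16, 23, 182], [397.9, 219.4]), ([214, 245, 13, 13, 122], [220.4, 250.7]), ([239, 276, 11, 10, 89], [243.3, 280.4])]
side [([632, 54, 8, 5, 32], [635.9, 55.8]), ([344, 133, 10, 15, 82], [348.6, 139.3]), ([217, 180, 11, 8, 31], [223.0, 183.1]), ([184, 192, 27, 18, 133], [196.6, 200.3]), ([149, 206, 36, 26, 237], [165.8, 218.0]), ([109, 231, 33, 21, 235], [125.0, 241.0]), ([254, 245, 11, 9, 70], [258.9, 249.1]), ([68, 247, 41, 31, 402], [88.1, 262.1]), ([288, 254, 9, 8, 42], [291.9, 258.0]), ([256, 258, 10, 8, 45], [260.3, 261.9]), ([286, 264, 8, 6, 28], [289.4, 266.6]), ([54, 268, 18, 18, 113], [62.4, 276.2]), ([21, 276, 37, 28, 359], [40.0, 288.9]), ([0, 296, 19, 25, 213], [7.0, 308.6]), ([620, 456, 20, 24, 224], [631.6, 470.8])]
```

View pics/c1.png

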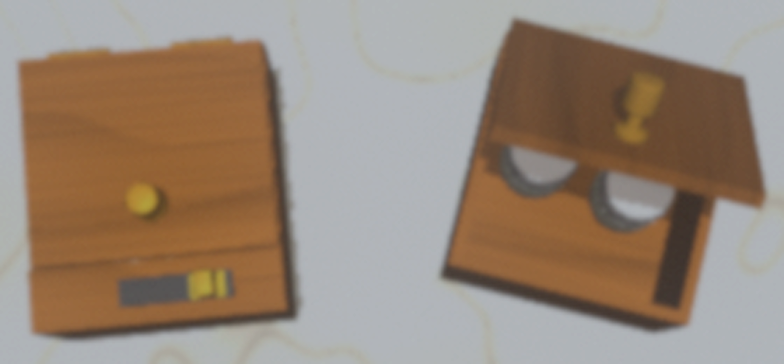

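View pics/c2.png

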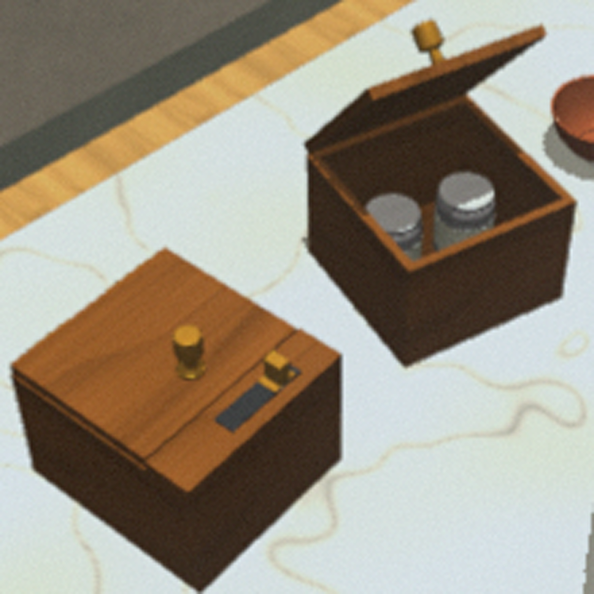

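```bash
python3 - <<'E'
from h import *
np.set_printoptions(precision=1,suppress=True)
T=lambda u,v:(170+u/2.8,180+v/2.8)
S=lambda u,v:(190+u/2.7,125+v/2.7)
print("A fl",plane("top",T(446,263),140),plane("side",S(408,268),140))
print("A fr",plane("top",T(688,322),140),plane("side",S(574,203),140))
print("A bl",plane("side",S(309,153),140))
print("A knob",tri(T(644,92),S(427,37)))
for n,a,b in(("bl",T(20,62),S(12,368)),("br",T(262,42),S(165,248)),("fr",T(295,315),S(340,355)),("fl",T(33,332),S(187,492))):
    print("B",n,plane("top",a,152),plane("side",b,152))
print("B knob",tri(T(142,200),S(187,340)),plane("top",T(142,200),190))
print("tab",tri(T(203,284),S(280,360)),plane("top",T(203,284),179.5))
for n,a,b in(("fl",T(497,138),S(372,97)),("fr",T(765,205),S(545,28)),("al",T(515,20),S(305,148))): print("lid",n,tri(a,b))
E
```

```text
A fl [505.7 -56.4 140. ] [512.2 -59.1 140. ]
A fr [ 460.8 -251.6  140. ] [ 460.6 -245.8  140. ]
A bl [ 702.1 -107.2  140. ]
A knob (array([ 616. , -187. ,  291.1]), np.float64(2.271320824373738))
B bl [661.9 288.4 152. ] [661.2 293.4 152. ]
B br [682.   94.8 152. ] [685.7  98.1 152. ]
B fr [461.8  63.1 152. ] [469.3  73.8 152. ]
B fl [445.8 267.7 152. ] [448.2 270.7 152. ]
B knob (array([547.5, 181. , 191.7]), np.float64(3.637479553339725)) [546.3 180.1 190. ]
tab (array([483.3, 132.8, 180. ]), np.float64(0.37019387257453923)) [483.2 132.7 179.5]
lid fl (array([582. , -81. , 295.2]), np.float64(6.58041098066897))
lid fr (array([ 535.7, -267.4,  303.1]), np.float64(4.4618195677837615))
lid al (array([ 709. , -110.6,  140.2]), np.float64(3.701305141338974))
```

```bash
cat >> h.py <<'E'
from scipy.spatial.transform import Rotation as R
def quat(yaw,pitch=0):  # tool down, tool y along bin y; pitch>0 tips fingers' direction about bin y
    return (R.from_euler("z",yaw)*R.from_euler("y",pitch)*R.from_euler("x",np.pi)).as_quat()
def frame(h,yaw):
    c,s=np.cos(yaw),np.sin(yaw)
    return lambda x,y,z: np.array([h[0]+c*x-s*y,h[1]+s*x+c*y,h[2]+z])
YA,YB=-.248,.105
A=frame((679,-202.3,140),YA)
KB=np.array([547.,180.5])
B=frame((KB[0]+128*np.cos(YB),KB[1]+128*np.sin(YB),140),YB)
def st():
    s=env.read_state();print("t%.1f"%s["time_s"],s["tool_pos"].round(1),"F",s["force"].round(1),"w%.1f g%.1f"%(s["width"],s["grip_force"]),flush=True);return s
E
python3 - <<'E'
from h import *
def tip(th,r=180,h=12,clr=0):
    return A(-r*np.cos(th)+h*np.sin(th)+10,-40,r*np.sin(th)+h*np.cos(th)+80+clr)
set_gripper(0)
q=quat(YA)
for th in(.95,0): print(env.ik(tip(th),q))
env.reach(tip(.95,clr=60),q);st()
print(env.move_l(tip(.95,clr=5),f_stop=10));st()
for th in np.arange(.8,.0,-.1):
    env.move_l(tip(th),rate=120)
    st()
print(env.move_l(tip(0,clr=-8),rate=30,f_stop=15));s=st()
cv2.imwrite("pics/s1.png",np.vstack([viewer.camera("side")[100:350,150:550],viewer.camera("top")[150:350,100:500]]))
E
```

```text
[-3.77998469e-01  3.56691932e-01  1.55932044e+00 -4.44089210e-16
  1.22558028e+00  1.44079786e+00]
[-3.98330909e-01  3.99222567e-01  1.86511495e+00 -4.44089210e-16
  8.77255135e-01  1.42046542e+00]
t3.2 [ 586.5 -220.8  433. ] F [ 0.2  1.1 -1.3] w0.7 g0.0
False
t3.7 [ 586.8 -220.7  378.5] F [0.2 0.5 1.4] w0.8 g0.0
t4.1 [ 566.  -215.   358.5] F [ 0.8 -0.3 -0.3] w0.5 g0.0
t4.4 [ 553.1 -211.7  345.5] F [-0.2  0.1  0.3] w0.2 g0.0
t4.7 [ 541.5 -208.7  331.5] F [ 0.3  0.3 -0.4] w0.3 g0.0
t5.0 [ 531.3 -206.1  316.8] F [-0.8 -0.2 -0.9] w0.6 g0.0
t5.3 [ 522.7 -204.   301.2] F [-0.1  0.4 -0.3] w0.5 g0.0
t5.6 [ 515.6 -202.2  284.7] F [ 0.2 -0.4  0.8] w0.6 g0.0
t5.9 [ 510.2 -200.8  267.5] F [ 0.1 -0.9 -0.3] w0.6 g0.0
t6.2 [ 506.4 -199.8  250. ] F [-0.2 -0.1  0.2] w0.6 g0.0
True
t6.8 [ 505.2 -199.6  232.3] F [-2.2  1.1  8.7] w0.5 g4.3
```

View pics/s1.png

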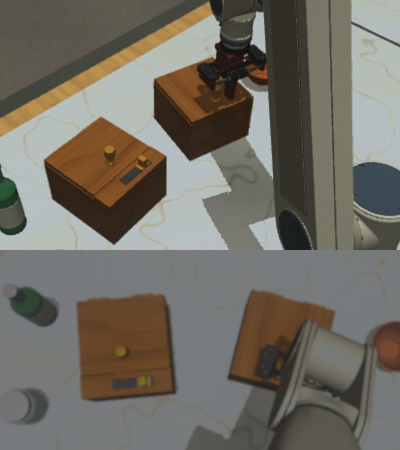

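```bash
cat >> h.py <<'E'
def knob(th,dz=0):
    return B(-128*np.cos(th)+45*np.sin(th),0,128*np.sin(th)+45*np.cos(th)+61+dz)
QB=quat(YB)
E
python3 - <<'E'
from h import *
p=env.read_state()["tool_pos"]
for th in(0,.8): print(env.ik(knob(th),QB))
env.move_l(p+[0,0,90],rate=200)
set_gripper(60)
env.reach(knob(0,70),QB);st()
print(env.move_l(knob(0,0),f_stop=10,rate=120));st()
set_gripper(0);st()
env.hold(.2)
for th in(.03,.06,.09,.12):
    r=env.move_l(knob(th),rate=30,f_stop=12);st()
    print(th,r)
    if r:break
cv2.imwrite("pics/s2.png",np.vstack([viewer.camera("side")[150:350,150:450],viewer.camera("top")[150:350,100:400]]))
E
```

```text
[ 2.98070295e-01  4.23711936e-01  1.78218809e+00 -4.44089210e-16
  9.35692631e-01  1.76386662e+00]
[ 2.76939855e-01  4.31405035e-01  1.56329620e+00 -4.44089210e-16
  1.14689142e+00  1.74273618e+00]
t10.0 [547.2 179.6 316. ] F [-0.1 -0.1  0.4] w59.7 g0.0
False
t10.7 [547.5 180.3 246.4] F [ 0.1 -0.   1. ] w59.8 g0.0
t11.3 [547.2 179.8 246.2] F [-0.5 -5.9  2.4] w25.3 g30.0
t11.8 [548.3 179.9 249.3] F [ 2.2 -4.7 -4.8] w25.7 g30.0
0.03 False
t12.1 [549.7 180.  252.7] F [ 2.7 -3.9 -5.4] w25.5 g30.0
0.06 False
t12.3 [549.8 180.  253.4] F [ 2.   1.  -5.3] w25.2 g30.0
0.09 True
```

View pics/s2.png

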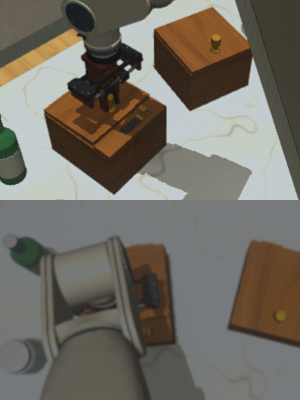

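```bash
python3 - <<'E'
from h import *
print(env.move_l(knob(.13),rate=30,f_stop=15));st();env.hold(.1);st()
E
```

```text
True
t12.6 [549.9 180.  253.2] F [ 2.4  0.2 -3. ] w25.7 g30.0
t12.7 [549.9 180.  253. ] F [ 1.6  0.1 -2. ] w25.8 g30.0
```

```bash
python3 - <<'E'
from h import *
env.move_l(knob(0),rate=40);set_gripper(60)
env.move_l(knob(0,60),rate=150)
tab=lambda dy,z:np.array([483.2-np.sin(YB)*dy,132.7+np.cos(YB)*dy,z])
env.move_l(tab(0,300),rate=150);set_gripper(40)
print(env.move_l(tab(0,239),rate=100,f_stop=10));st()
set_gripper(0);env.hold(.1);s=st();p0=s["tool_pos"]
print(env.move_l(tab(36,239),rate=40,f_stop=18));s=st();d=s["tool_pos"]-p0
print("travel",d.round(1),np.hypot(d[0],d[1]))
cv2.imwrite("pics/s3.png",np.vstack([viewer.camera("side")[150:350,150:450],viewer.camera("top")[150:350,100:400]]))
E
```

```text
False
t16.3 [483.5 132.8 239.3] F [0.6 0.5 0.2] w39.7 g0.0
t16.9 [483.4 132.7 239.3] F [-0.8 -0.4  5. ] w14.4 g30.0
True
t17.7 [480.1 162.8 239.3] F [ 0.2 -3.4  4.9] w14.0 g30.0
travel [-3.3 30.1  0. ] 30.288756819272304
```

View pics/s3.png

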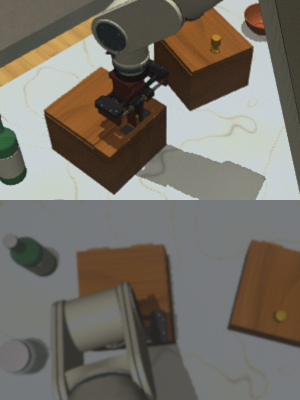

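```bash
python3 - <<'E'
from h import *
set_gripper(40)
p=env.read_state()["tool_pos"]
env.move_l(p+[0,0,75],rate=150);set_gripper(60)
env.move_l(knob(0,65),rate=150)
print(env.move_l(knob(0),rate=120,f_stop=10))
set_gripper(0);env.hold(.1);st()
for th in np.arange(.06,.79,.06):
    r=env.move_l(knob(th),rate=60,f_stop=20)
    s=st()
    if r: print("stop",th);break
env.hold(.5);st()
cv2.imwrite("pics/s4.png",np.vstack([viewer.camera("side")[100:350,100:500],viewer.camera("top")[150:350,60:460]]))
E
```

```text
False
t21.6 [547.1 180.1 246.2] F [-0.5 -5.1  3.7] w25.3 g30.0
t21.9 [549.8 180.4 253.2] F [ 2.  -4.6 -4. ] w25.5 g30.0
t22.2 [553.1 180.7 260.6] F [ 2.3 -5.5 -5.1] w25.5 g30.0
t22.4 [557.  181.2 268.1] F [ 1.8 -4.5 -4.5] w25.6 g30.0
t22.7 [561.5 181.7 275.6] F [ 2.2 -6.3 -4.2] w25.6 g30.0
t23.0 [566.4 182.2 282.6] F [ 0.8 -5.7 -4.5] w25.8 g30.0
t23.3 [571.6 182.7 289.2] F [ 1.8 -6.3 -4.5] w25.2 g30.0
t23.6 [577.2 183.4 295.4] F [ 0.8 -5.9 -4.2] w25.5 g30.0
t23.9 [583.  184.  301.3] F [ 0.2 -5.5 -4.8] w25.4 g30.0
t24.1 [589.2 184.6 306.7] F [-0.6 -6.3 -4.9] w25.3 g30.0
t24.4 [595.5 185.3 311.6] F [ 0.1 -5.6 -4.9] w25.0 g30.0
t24.7 [602.1 186.  316.2] F [-0.5 -5.9 -4.8] w25.6 g30.0
t25.0 [608.9 186.8 320.4] F [-0.3 -5.5 -4.3] w25.2 g30.0
t25.3 [616.  187.6 324.2] F [-0.6 -5.7 -4.2] w25.4 g30.0
t25.8 [615.9 187.5 324.1] F [-0.1 -5.2 -4.5] w25.3 g30.0
```

View pics/s4.png

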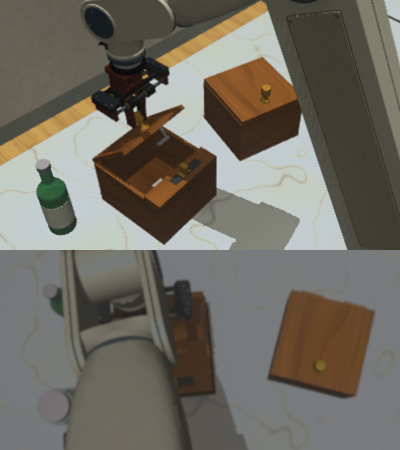

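The picture shows the catch bin's lid held open at about 45° by its knob (side view, near (140,130)). The plain bin is shut, and the bottle, jar and bowl are where they were.

```bash
python3 -c "
from station import workorder
print(workorder.sign_off())"
```

```text
the job is handed in; nothing more can be done
None
```

The job is handed in: the plain bin is shut, the other lid was caught when tugged, so I ran the slide to its stop and am holding that lid at about 45° by the knob; the bottle and jar look unmoved in the last picture, the bowl is outside that frame but I went nowhere near it, and no verdict came back.

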